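# Put the glass frog away and shut the tray

### The job

Put the little glass frog away in the open pull-out tray of the bamboo organiser: set it down sitting upright on the tray's floor, without dropping it, and let go. Then push the tray fully home, and leave the black vase standing where it is.

Things in the scene. Friction and masses are not known exactly. Their poses are not given: they have to be found in the camera images.
- frog: Squat green glass frog, 100 g, 52 long (x -28 to +24), 44 wide (y), 40 high; two eye bumps, head to -x. Pinch its flat haunches: faces at y = +-22, x -8 to +24, z 1 to 26. Origin: centre of underside, z up. Stands upright on the shelf left or right of the organiser. A fish on a foot and a dome (same glass), a steel egg cup 62 high and the vase are 120 mm or more away.
- tray_in (a point): Point on the bamboo tray's floor (8 mm above the shelf), mid-width, 48 mm behind the front panel's inner face; moves with the tray. x points the way the tray shuts, y along the panel, z up. Inside: x -48 to +117, y +-71; side walls 36 above the floor. Panel's flat outer face at x = -60, 168 wide, top edge 59 above the shelf, lower edge 3; flat dark thumb mark at top middle.
- tray (a joint): How far the tray is pulled out, m: 0 fully home (hard stop), starts 0.10 to 0.13; that much of it behind the panel is uncovered. Slides with 2 N, stays where left. The organiser is fixed: 170 wide, 200 deep, its front deck 66 mm above the shelf and 100 deep (50 free above the tray floor below it); behind that, pen bins 120 high with pens to 190.
- vase: Black ceramic vase, loose, 155 mm high, 76 across the belly (at 60 high), narrow neck, 350 g; origin: centre of its underside, z up. Stands left or right of the organiser, 120 mm or more from the frog between centres. All lengths here are in mm unless said.
There are look-alikes about, which are no part of the job. Several things have the shape of the vase; the one meant has the colours described above.

How it is judged:
By the outcome, as a careful person would: the job done as asked, in the order asked, and still so for the second after the job is handed in, with the robot touching nothing.
It also fails if it takes over 48 s, if anything falls off the work surface, if the arm or the gripper's body presses on something with over 40 N, if the wrist force passes 120 N, or if a joint passes its speed limit or range.

### The arm

A 6-joint arm with a two-finger parallel gripper is mounted at the origin on the work surface. World frame = base frame: x ahead of the robot, y to its left, z up, the work surface at z = 0. Lengths are in m, angles in degrees, forces in N, time in s.
With the tool pointing down it reaches from about 0.325 to 0.85 m from the base axis. Payload 15.5 kg.
Tool frame: the origin (TCP) lies midway between the tips of the shut fingers; the grasp point (between the pads) lies 19 mm behind it; z points along the fingers, y is the line along which they close (so a half turn about z gives the same grasp; the last joint's range is limited). The gripper opens to 91 mm and grips with 3 to 60 N. Pads are 32 mm wide; open, the fingers measure 118 mm over their backs; the gripper's body (76 mm by 178 mm) begins 60 mm behind the grasp point.
Start: joints at [59.444, 28.281, 77.091, -0, 74.628, -5.472], TCP at [0.265, 0.566, 0.214] pointing down, gripper open.
Joint ranges: [-166.48, 166.48], [-47.26, 123.95], [12.59, 153.08], [-70.14, 250.14], [6.76, 159.57], [-176.63, 176.63]. Speed limits (degrees/s): [108.29, 108.29, 147.25, 172.46, 172.46, 172.46].

### API

Orientations are given as a 3x3 rotation matrix whose columns are the frame's x, y, z axes.
In Python, from bench import ctrl gives the robot as it stands. The module is installed in compiled form; this text tells all that it offers. Calls block until the motion is done:
- ctrl.goto(position, orientation): joint-space move of the TCP to a pose.
- ctrl.move_l(position, vel=0.15, ori=None, contact_N=None): straight line of the TCP; ori=None keeps the orientation; vel is the mean speed in m/s. With contact_N (N) it stops when the force on the tool has changed by that much, and returns True; else False.
- ctrl.movej(angles): joint-space move.
- ctrl.command_gripper(opening): opening from 0.0 (shut) to 1.0 (fully open); the grip force is fixed at half the most; returns when the fingers have stopped.
- ctrl.sleep(seconds).
- ctrl.ik(position, orientation): joint angles nearest the present ones, or None.
- ctrl.read_camera(name): name is "scene" or "top" or "wrist"; returns the picture (480x640x3 uint8, blue, green, red); there is no depth.
- ctrl.camera_params(name): a dict with "fx", "fy", "cx", "cy" (pixels), "pose" (4x4, takes a point from camera to world coordinates); the wrist camera has in their place "T_tool_cam" (4x4, takes a point from camera to tool coordinates, whose origin is the TCP and whose axes are the flange's). Camera axes: x right, y up, looking along -z (the intrinsics and any distortion apply to the point x, -y, -z); pixel columns grow to the right and rows downward; lengths in m; the calibration is good to about 2 mm. A picture is of the moment at which its call begins: read the wrist's pose just before it. camera_params takes no time and is no camera call.
A pose or a line that the arm cannot do raises ctrl.MotionError and nothing moves.
- ctrl.sign_off(): hands the job in; it is judged then, once.
Readings, each from a call of its own:
- ctrl.current_t(): time.
- ctrl.current_q(): joint angles.
- ctrl.current_dq(): joint speeds.
- ctrl.current_effort(): joint torques, N m.
- ctrl.current_tool_pos(): TCP position.
- ctrl.current_eef_rot(): TCP orientation.
- ctrl.current_contact_force(): force on the tool from outside, world axes, zero at the start.
- ctrl.current_wrist_torque(): the same for the moment, N m.
- ctrl.current_grip_width(): opening from 0.0 (shut) to 1.0 (fully open).
- ctrl.current_grasp_force(): force on a finger pad.
Only numpy, scipy, OpenCV 4.12 (cv2) and the standard library are available. Lean on these libraries where they do the work, as an engineer would, in place of code of your own. Each camera call takes 0.05 s, during which the arm holds its last target. There are 200 camera calls.

## Working session

There is one attempt and no reset: what is moved stays moved. The work goes in short steps, each a Python script; the robot and the scene stay as the last script left them, time stands still between calls to the robot, and variables do not carry over. Pictures are saved under pics/ and viewed, at most 10 in all, crops included, and the job is handed in when it is done.

```bash
mkdir -p pics; python3 - <<'E'
from bench import ctrl
import cv2,numpy as np
for n in("scene","top"):
    im=ctrl.read_camera(n);cv2.imwrite(f"pics/{n}0.png",im)
    p=ctrl.camera_params(n);print(n,{k:(np.round(v,3).tolist() if not isinstance(v,str) else v) for k,v in p.items()})
print(ctrl.camera_params("wrist"),ctrl.current_eef_rot(),ctrl.current_t())
E
```

```text
scene {'fx': 569.668, 'fy': 569.668, 'cx': 330.264, 'cy': 244.803, 'pose': [[0.222, -0.733, 0.643, 1.402], [0.975, 0.162, -0.151, -0.272], [0.006, 0.66, 0.751, 0.98], [0.0, 0.0, 0.0, 1.0]]}
top {'fx': 519.657, 'fy': 519.657, 'cx': 319.924, 'cy': 230.117, 'pose': [[-0.01, 0.988, -0.152, 0.401], [-1.0, -0.011, -0.003, -0.067], [-0.005, 0.152, 0.988, 1.146], [0.0, 0.0, 0.0, 1.0]]}
{'fx': 388.019746994484, 'fy': 388.019746994484, 'cx': 315.6565601441809, 'cy': 235.66136316527223, 'T_tool_cam': array([[-1.40624579e-04,  9.61875021e-01,  2.73489350e-01,
         7.77231739e-02],
       [ 9.99999392e-01,  4.34364179e-04, -1.01349307e-03,
         6.38982350e-05],
       [-1.09364764e-03,  2.73489042e-01, -9.61874497e-01,
        -1.70874562e-01],
       [ 0.00000000e+00,  0.00000000e+00,  0.00000000e+00,
         1.00000000e+00]])} [[-9.05701726e-01  4.23915222e-01 -5.18806009e-04]
 [ 4.23915534e-01  9.05701224e-01 -9.55377562e-04]
 [ 6.48841463e-05 -1.08521703e-03 -9.99999409e-01]] 0.1
```

View pics/scene0.png

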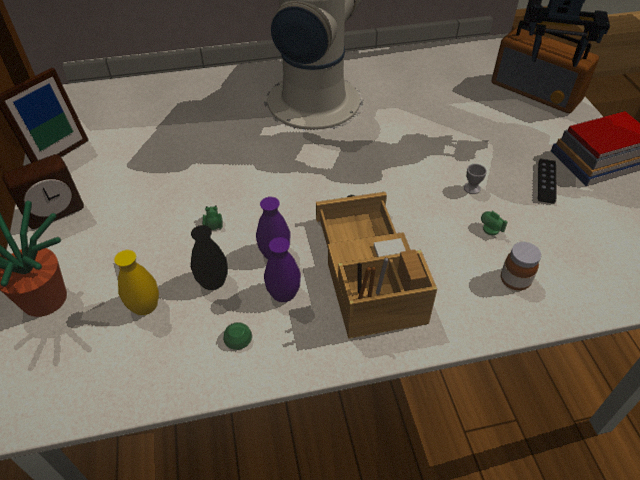

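View pics/top0.png

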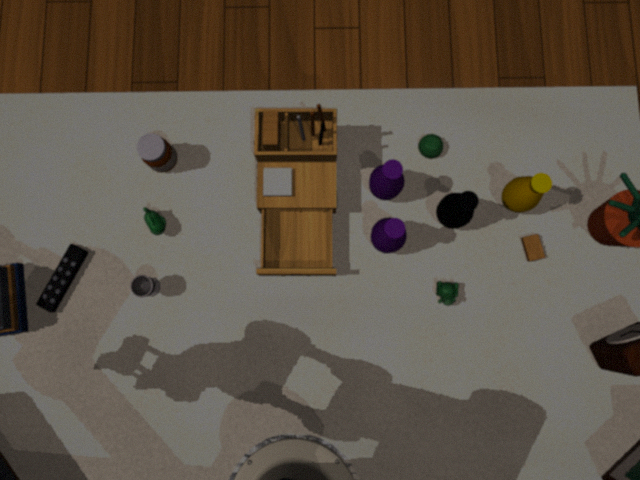

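Scene: green items at (212,217), (492,222), (237,336); top: the same at (447,292), (154,221), (430,146). The first looks like a frog with two eye bumps, the second like the fish on a foot, and the third is the dome. The black vase is at scene (209,262) / top (457,210); the purple and yellow vases are look-alikes. I'll confirm with an enlarged crop and compute positions.

```bash
cat > h.py <<'E'
from bench import ctrl
import cv2,numpy as np
def ray(P,T,uv):
    d=T[:3,:3]@np.array([(uv[0]-P["cx"])/P["fx"],-(uv[1]-P["cy"])/P["fy"],-1]);return T[:3,3],d
def onz(P,T,uv,z):
    o,d=ray(P,T,uv);return o+d*(z-o[2])/d[2]
def proj(P,T,p):
    c=T[:3,:3].T@(np.asarray(p)-T[:3,3]);return P["cx"]+P["fx"]*c[0]/-c[2],P["cy"]-P["fy"]*c[1]/-c[2]
def wrist_T():
    T=np.eye(4);T[:3,:3]=ctrl.current_eef_rot();T[:3,3]=ctrl.current_tool_pos()
    return T@ctrl.camera_params("wrist")["T_tool_cam"]
def blobs(im,lo,hi,amin=60):
    m=cv2.inRange(cv2.cvtColor(im,cv2.COLOR_BGR2HSV),lo,hi)
    m=cv2.morphologyEx(m,cv2.MORPH_CLOSE,np.ones((5,5)))
    c,_=cv2.findContours(m,cv2.RETR_EXTERNAL,cv2.CHAIN_APPROX_NONE)
    return sorted([k for k in c if cv2.contourArea(k)>amin],key=cv2.contourArea,reverse=True)
def cen(c):
    M=cv2.moments(c);return M["m10"]/M["m00"],M["m01"]/M["m00"]
E
python3 - <<'E'
from h import *
for n in("scene","top"):
    im=cv2.imread(f"pics/{n}0.png");P=ctrl.camera_params(n)
    for c in blobs(im,(45,90,30),(85,255,255)):
        u=cen(c);print(n,"green",np.round(u),cv2.contourArea(c),np.round(onz(P,P["pose"],u,.018),3))
im=cv2.imread("pics/top0.png");P=ctrl.camera_params("top");T=P["pose"]
for c in blobs(im,(10,90,60),(25,255,255),1500): print("wood",cv2.boundingRect(c),np.round(cv2.minAreaRect(c),1) if 0 else cv2.minAreaRect(c))
for uv in((258,272),(336,272)):print("panel top outer",onz(P,T,uv,.059))
for uv in((256,208),(338,208)):print("deck front",onz(P,T,uv,.066))
print("vase base approx",onz(P,T,(453,214),.06))
s=cv2.imread("pics/scene0.png")
f=lambda i,x,y:cv2.resize(i[y-30:y+30,x-40:x+40],(400,300),interpolation=cv2.INTER_CUBIC)
cv2.imwrite("pics/crop1.png",np.vstack([np.hstack([f(s,212,217),f(s,492,222)]),np.hstack([f(im,447,292),f(im,297,245)])]))
E
```

```text
scene green [ 22. 247.] 1529.0 [ 0.435 -0.752  0.018]
scene green [ 51. 131.] 784.5 [ 0.014 -0.728  0.018]
scene green [237. 336.] 497.5 [ 0.771 -0.311  0.018]
scene green [493. 223.] 333.0 [0.593 0.307 0.018]
scene green [212. 217.] 230.0 [ 0.434 -0.331  0.018]
top green [430. 146.] 379.0 [ 0.764 -0.313  0.018]
top green [447. 292.] 324.5 [ 0.438 -0.335  0.018]
top green [154. 221.] 297.0 [0.598 0.302 0.018]
top green [629. 197.] 259.0 [ 0.642 -0.747  0.018]
top green [631. 226.] 94.0 [ 0.576 -0.744  0.018]
wood (0, 0, 640, 93) ((319.5, 46.0), (92.0, 639.0), 90.0)
wood (256, 161, 81, 114) ((295.9999694824219, 217.49996948242188), (112.99998474121094, 79.99998474121094), 90.0)
wood (254, 104, 84, 55) ((294.955078125, 130.6022491455078), (50.83649444580078, 84.14488983154297), 87.1375961303711)
panel top outer [0.48109859 0.06714534 0.059     ]
panel top outer [ 0.47940771 -0.09593493  0.059     ]
deck front [0.61606713 0.07161202 0.066     ]
deck front [ 0.61415993 -0.10196815  0.066     ]
vase base approx [ 0.59970238 -0.34585249  0.06      ]
```

View pics/crop1.png

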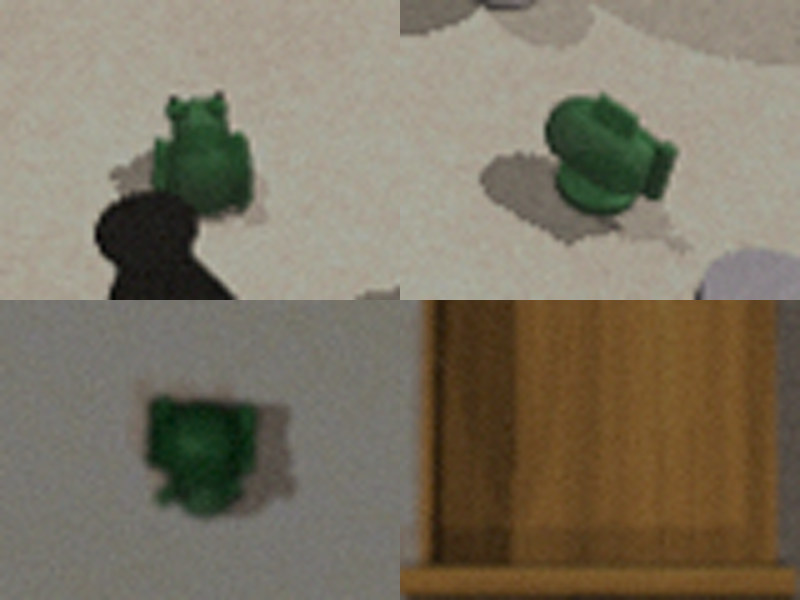

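The crop confirms it: the frog is the one with two eye bumps, haunches and head toward the robot, at scene (212,217) / top (447,292), ≈(0.436,-0.333). The other one at scene (492,222) is the fish on its foot. I'll take the wrist camera over the frog.

```bash
python3 - <<'E'
from h import *
R=np.array([[-1,0,0],[0,1,0],[0,0,-1.]])
ctrl.goto([.42,0,.26],R); 
a=wrist_T();w0=ctrl.read_camera("wrist");cv2.imwrite("pics/wt.png",w0);np.save("wt.npy",a)
ctrl.goto([.436,-.333,.17],R)
T=wrist_T();im=ctrl.read_camera("wrist");P=ctrl.camera_params("wrist")
cv2.imwrite("pics/wf.png",im);np.save("wf.npy",T)
for c in blobs(im,(45,90,20),(85,255,255),500):
    u=cen(c);print(np.round(u),cv2.contourArea(c),onz(P,T,u,.018),cv2.minAreaRect(c))
print(ctrl.current_t(),ctrl.current_q())
cv2.imwrite("pics/w2.png",np.hstack([cv2.resize(w0,(400,300)),cv2.resize(im,(400,300))]))
E
```

```text
[314. 217.] 2172.0 [ 0.43462976 -0.332451    0.018     ] ((314.6655578613281, 216.51380920410156), (49.91033172607422, 56.720069885253906), 4.763641834259033)
3.6083 [-4.34928785e+01  2.49162211e+01  9.11367752e+01  1.36829558e-02
  6.39280138e+01 -1.33572483e+02]
```

View pics/w2.png

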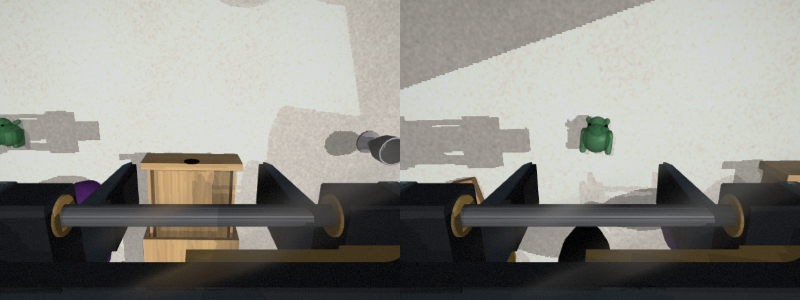

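The right half shows the frog at about full-res (314,217), head toward the robot; the left half shows the tray with its panel and thumb mark at ≈(190,161) in the half-scale picture. Next I'll get the frog's yaw and the panel line.

```bash
python3 - <<'E'
from h import *
P=ctrl.camera_params("wrist")
im=cv2.imread("pics/wf.png");T=np.load("wf.npy")
c=blobs(im,(45,90,20),(85,255,255),500)[0][:,0,:]
# side extremes of the haunches: left / right edges as lines per row
rows=range(c[:,1].min(),c[:,1].max()+1,2)
for r in rows:
    x=c[abs(c[:,1]-r)<=0][:,0]
    if len(x):print(r,x.min(),x.max(),end=' | ')
w=cv2.imread("pics/wt.png");Tw=np.load("wt.npy")
a=cv2.resize(im[180:255,264:364],(400,300),interpolation=cv2.INTER_CUBIC)
b=cv2.resize(w[285:435,260:500],(400,300),interpolation=cv2.INTER_CUBIC)
cv2.imwrite("pics/crop2.png",np.hstack([a,b]))
E
```

```text
187 302 302 | 189 299 321 | 191 299 333 | 193 301 335 | 195 301 334 | 197 301 332 | 199 301 332 | 201 300 332 | 203 300 332 | 205 295 332 | 207 295 333 | 209 292 333 | 211 291 334 | 213 290 336 | 215 290 339 | 217 290 339 | 219 290 339 | 221 290 339 | 223 290 339 | 225 289 339 | 227 289 338 | 229 289 338 | 231 289 338 | 233 289 338 | 235 289 337 | 237 288 337 | 239 288 337 | 241 289 337 | 243 291 336 | 245 331 336 |
```

View pics/crop2.png

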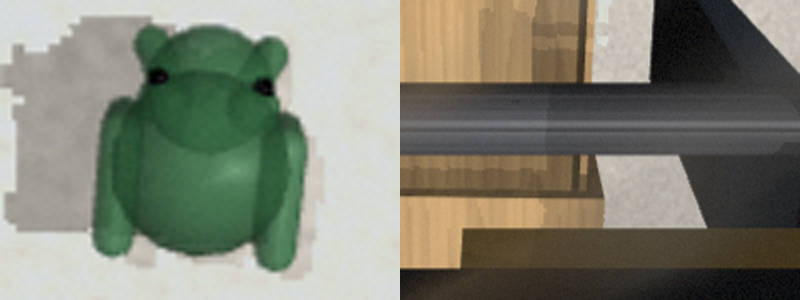

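```bash
python3 - <<'E'
from h import *
P=ctrl.camera_params("wrist")
w=cv2.imread("pics/wt.png");Tw=np.load("wt.npy")
m=cv2.inRange(cv2.cvtColor(w,cv2.COLOR_BGR2HSV),(8,80,30),(28,255,255));m[345:]=0
m=cv2.morphologyEx(m,cv2.MORPH_OPEN,np.ones((3,3)))
cols=[u for u in range(295,470) if m[:,u].any()]
top=[np.argmax(m[:,u]>0) for u in cols]
k=np.polyfit(cols,top,1);print("lower edge fit",k,np.std(np.polyval(k,cols)-top))
for u in(300,470):print(onz(P,Tw,(u,np.polyval(k,u)),.003))
ys=[r for r in range(300,345)]
for r in(308,312,316,320,324,328,332,336,340):
    x=np.where(m[r]>0)[0];print(r,x.min(),x.max(),end=' | ')
wf=np.load("wf.npy");g=onz(P,wf,(313,227),.013);print("\nhaunch mid",g)
yaw=np.deg2rad(-4.8);c,s=np.cos(yaw),np.sin(yaw)
R=np.array([[c,-s,0],[s,c,0],[0,0,1]])@np.diag([-1,1,-1.])
ctrl.goto([g[0],g[1],.09],R)
print(ctrl.move_l([g[0],g[1],.004],vel=.08,contact_N=6),ctrl.current_tool_pos())
ctrl.command_gripper(0.0)
print("grip",ctrl.current_grip_width()*91,ctrl.current_grasp_force(),ctrl.current_contact_force())
ctrl.move_l([g[0],g[1],.12],vel=.1)
T=wrist_T();im=ctrl.read_camera("wrist");cv2.imwrite("pics/held.png",im);np.save("held.npy",T)
print(ctrl.current_grip_width()*91,ctrl.current_contact_force(),ctrl.current_t())
E
```

```text
lower edge fit [5.51311510e-02 2.28630385e+02] 2.30727250444344
[ 0.47585401 -0.01691699  0.003     ]
[0.48731777 0.18072428 0.003     ]
308 237 375 | 312 98 375 | 316 93 374 | 320 90 374 | 324 88 542 | 328 87 544 | 332 85 546 | 336 84 547 | 340 83 548 | 
haunch mid [ 0.44441356 -0.33376387  0.013     ]
False [ 0.44465965 -0.33399949  0.00446061]
grip 43.73485395787221 30.000035762786865 [0.47063862 0.05319174 0.19758358]
43.5814600479774 [-0.18465054  0.5507301  -1.0660075 ] 7.3917
```

View pics/held.png

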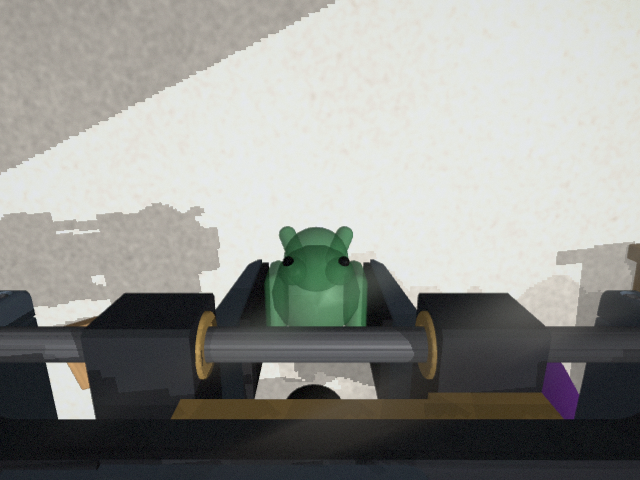

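The frog is held upright and centred between the fingers at (315,280). The panel fit used the wrong columns, because the composite was scaled by 1.6, so I'll refit it before moving.

```bash
python3 - <<'E'
from h import *
P=ctrl.camera_params("wrist")
w=cv2.imread("pics/wt.png");Tw=np.load("wt.npy")
m=cv2.inRange(cv2.cvtColor(w,cv2.COLOR_BGR2HSV),(8,60,30),(28,255,255))
m=cv2.morphologyEx(m,cv2.MORPH_OPEN,np.ones((3,3)))
cols=np.arange(235,380);top=np.array([np.argmax(m[:,u]>0) for u in cols])
k=np.polyfit(cols,top,1);print(k,np.std(np.polyval(k,cols)-top),top[::20])
for r in range(242,278,3):
    x=np.where(m[r,200:410]>0)[0]+200
    if len(x):print(r,x.min(),x.max(),end=' | ')
g=cv2.cvtColor(w,cv2.COLOR_BGR2HSV)[240:285,250];print(g[:,2].tolist())
# thumb mark
d=(w[240:280,280:340].max(2)<50).astype(np.uint8);M=cv2.moments(d);print("mark",M["m10"]/M["m00"]+280,M["m01"]/M["m00"]+240)
for z in(.003,.059):
    for u in(230,386):print(z,onz(P,Tw,(u,np.polyval(k,u)),z))
E
```

```text
[1.05888836e-02 2.42914730e+02] 0.34783556573222224 [245 246 246 246 246 246 247 247]
245 235 266 | 248 233 380 | 251 231 381 | 254 229 383 | 257 227 385 | 260 225 386 | 263 224 388 | 266 224 388 | 269 225 387 | 272 235 387 | 275 235 377 | [220, 221, 220, 220, 222, 123, 91, 91, 86, 89, 91, 97, 95, 89, 90, 89, 85, 86, 89, 89, 85, 176, 196, 199, 200, 195, 198, 196, 200, 209, 215, 193, 178, 173, 175, 172, 171, 177, 172, 173, 173, 172, 175, 175, 174]
mark 306.2083333333333 257.67261904761904
0.003 [ 0.47605327 -0.09772007  0.003     ]
0.003 [0.47809618 0.08251212 0.003     ]
0.059 [ 0.4585731 -0.0848651  0.059    ]
0.059 [0.46034861 0.07177672 0.059     ]
```

```bash
python3 - <<'E'
from h import *
yaw=np.deg2rad(-.6);c,s=np.cos(yaw),np.sin(yaw)
R=np.array([[c,-s,0],[s,c,0],[0,0,1]])@np.diag([-1,1,-1.])
p=ctrl.current_tool_pos()
ctrl.move_l([p[0],p[1],.17],vel=.15)
ctrl.move_l([.435,-.011,.17],vel=.2,ori=R)
ctrl.move_l([.555,-.011,.17],vel=.15)
ctrl.move_l([.555,-.011,.025],vel=.1)
print("pre",ctrl.current_grip_width()*91,ctrl.current_contact_force())
print(ctrl.move_l([.555,-.011,.0105],vel=.02,contact_N=3),ctrl.current_tool_pos(),ctrl.current_contact_force())
ctrl.command_gripper(.75)
ctrl.sleep(.3)
ctrl.move_l([.555,-.011,.15],vel=.1)
ctrl.goto([.40,-.011,.20],R)
T=wrist_T();im=ctrl.read_camera("wrist");cv2.imwrite("pics/pl.png",im);np.save("pl.npy",T)
t=ctrl.read_camera("top");sc=ctrl.read_camera("scene")
cv2.imwrite("pics/placed.png",np.vstack([np.hstack([cv2.resize(t[130:310,200:440],(400,300)),cv2.resize(sc[150:330,270:510],(400,300))]),np.hstack([cv2.resize(im,(400,300)),np.zeros((300,400,3),np.uint8)])]))
print(ctrl.current_t())
E
```

```text
pre 43.99478268320299 [ 0.19387189 -0.00904608  0.06683962]
True [ 0.55510817 -0.01101054  0.01192806] [ 1.07476882 -0.36961485  6.26039695]
16.0583
```

View pics/placed.png

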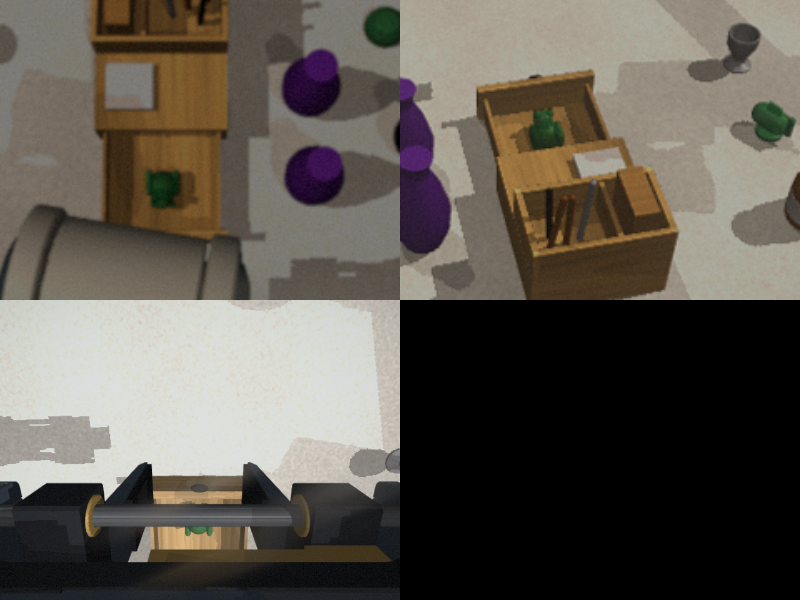

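The frog sits upright in the tray: head to the panel, clear of the deck, in both the top crop (163,187) and the scene crop (546,130). Now I'll push the panel with the shut fingers.

```bash
python3 - <<'E'
from h import *
ctrl.command_gripper(0.0)
ctrl.move_l([.40,-.011,.025],vel=.15)
f0=ctrl.current_contact_force();print(f0)
print(ctrl.move_l([.455,-.0115,.025],vel=.04,contact_N=8),ctrl.current_tool_pos())
for i in range(3):
    r=ctrl.move_l([.66,-.0135,.025],vel=.05,contact_N=15)
    print(r,ctrl.current_tool_pos(),ctrl.current_contact_force(),ctrl.current_t())
    if r and ctrl.current_tool_pos()[0]>.565: break
x=ctrl.current_tool_pos()
ctrl.move_l([x[0]-.06,-.012,.025],vel=.1)
ctrl.move_l([x[0]-.06,-.012,.2],vel=.2)
ctrl.goto([.33,.2,.28],ctrl.current_eef_rot())
print(ctrl.current_t())
t=ctrl.read_camera("top");sc=ctrl.read_camera("scene")
cv2.imwrite("pics/end.png",np.hstack([cv2.resize(t[90:330,200:520],(400,300)),cv2.resize(sc[150:390,180:500],(400,300))]))
E
```

```text
[ 0.52126919 -0.75104442  0.45506822]
False [ 0.45470983 -0.0114676   0.02500154]
True [ 0.58536417 -0.01271146  0.02443505] [ 0.19640561 -0.16395821 -0.32896578] 22.4417
25.3583
```

View pics/end.png

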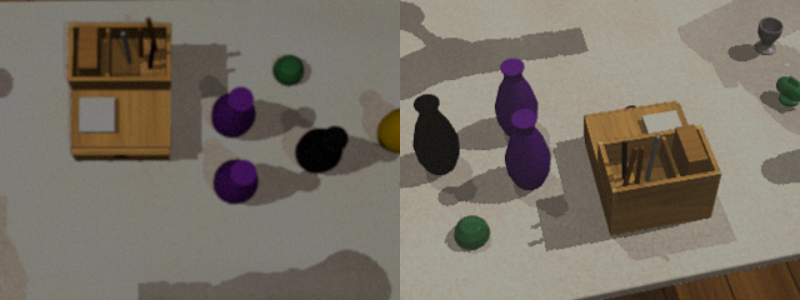

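The tray appears shut, with the panel against the deck front at (121,155) in the left crop, and the vase is untouched. The force read near zero after the stop, so I'll press once more slowly to make sure it is fully home.

```bash
python3 - <<'E'
from h import *
R=ctrl.current_eef_rot()
ctrl.goto([.50,-.0127,.2],R)
ctrl.move_l([.52,-.0127,.025],vel=.15)
ctrl.move_l([.57,-.0127,.025],vel=.05,contact_N=8)
print(ctrl.move_l([.61,-.0127,.025],vel=.015,contact_N=1.2),ctrl.current_tool_pos())
print(ctrl.move_l([.61,-.0127,.025],vel=.02,contact_N=22),ctrl.current_tool_pos(),ctrl.current_contact_force())
x=ctrl.current_tool_pos()
ctrl.move_l([x[0]-.06,-.0127,.025],vel=.1)
ctrl.move_l([x[0]-.06,-.0127,.2],vel=.2)
ctrl.goto([.36,.15,.25],R)
print(ctrl.current_t());ctrl.sleep(.3);ctrl.sign_off()
E
```

```text
True [ 0.58529446 -0.01266179  0.02464875]
True [ 0.58507336 -0.01249278  0.02397386] [ 0.19022408 -0.12018827 -0.88357534]
33.4583
the job is handed in; nothing more can be done
```

The frog is upright on the tray floor and released, the tray is pushed home (a second press stopped at the same point, 0.585 m), the black vase was not touched, and the job was handed in at about 34 s of the 48 s limit.

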